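# Fetch the check weight out of its deep pocket with sprung tongs

## Task

Set up the pocket scale's daily check: take the sprung tongs out of their stand, lower them into the deep narrow pocket in the wooden block until the tips just rest on its soft floor, squeeze them gently shut on the little brass weight that stands down there, and stand it upright on the scale's round pan. Touch the weight with nothing but the tongs, feel your way down so that you never bear hard on the pocket's floor, the block or the pan, and do not crush the weight. Then hang the tongs back in their stand and leave everything else where it is.

Things in the scene. Friction and masses are not known exactly. Their poses are not given: they have to be found in the camera images.
- tongs: Sprung parallel tongs, 100 g, hanging upright in the stand, tips down, 123 mm tall. Origin midway between the lower ends of the two tips; z up the tongs, jaws close along y. A black bridge with red cap (16 x 10 mm, from 100 to 123 mm up) stands between two upright grip plates.
- tongs_grip (a point): Point 102 mm above the tongs' origin, between the two steel grip plates with blue ribbed faces, at a good height to squeeze them. Plates: 24 mm wide (x), 76 to 116 mm above the origin, a 3 mm ledge outside at their foot, 46 mm over their outer faces when open. Squeezed to about 40 mm the tongs can be carried still open. Shut on the brass weight the plates measure 32 mm.
- tongs_tip (a point): The tongs' origin, midway between the lower ends of the tips. Each tip is straight, 7 mm wide (x), 4 mm thick (y), and reaches 76 mm below its grip plate. Open, the tips stand 28 mm apart, 36 mm over their outsides; they move in and out exactly as the plates do.
- jaw_left (a joint): How far the jaw at the tongs' +y is squeezed in, m: 0 open, 0.011 at most. Its spring pushes outward with 1.6 N per mm, so about 11 N of a squeeze are lost to the spring when the jaws hold the brass weight (7 mm each).
- jaw_right (a joint): The same for the jaw at -y.
- tongs_stand: Grey steel stand, fixed, 70 x 80 x 82 mm, origin under its centre, z up. Its slot (14 mm along x, 46 mm along y, open at the top, 78 mm deep) takes both open tips; the lower edges of the grip plates then rest on its rim, tongs' y along the stand's y.
- stand_slot (a point): Centre of the stand's slot, level with the rim, 82 mm above the work surface. With the tongs fully home their origin is 76 mm below it.
- weight_block: Fixed wooden block 60 x 88 x 88 mm, origin under its centre, z up. One straight-sided pocket from its top, 18 mm wide along the block's x, 44 mm long along its y. A small brass weight stands in it on a soft black floor. The open tongs, their y along the block's y, pass down round the weight.
- pocket_mouth (a point): Centre of the pocket's mouth, in the block's top face 88 mm above the work surface. The soft floor's depth is not told: 36 to 66 mm below this. It gives 1 mm per newton; more than 6 N is too much for it.
- pocket_bottom (a point): Point on the pocket's axis 66 mm below the mouth (the deepest the floor can lie). The brass weight, not measured, stands within 2 mm of the axis on the floor: plain cylinder, 14 mm across, 12 mm tall, 16 to 28 g. Hold it with the tips within 5 mm of the floor; a jaw pressing it with more than 25 N is too much.
- scale: Fixed black pocket scale 100 x 80 x 24 mm, green display toward its -x, origin under its centre, z up.
- pan_center (a point): Centre of the top face of the scale's round steel pan, 64 mm across, 24 mm above the work surface. The pan gives 1 mm per 4 N, 3 mm at most; more than 15 N is too much for it.
- weight_500: Bystander, leave alone: grey 500 g check weight.
- weight_200: Bystander, leave alone: yellow 200 g check weight.
- acid_18: Bystander, leave alone: brown dropper bottle, red band.
- acid_22: Bystander, leave alone: brown dropper bottle, blue band.
- touchstone: Bystander, leave alone: black touchstone.
- battery_pack: Bystander, leave alone: battery pack.
- seal_tray: Bystander, leave alone: small tray of seals.
- reference_disc_0: Bystander, leave alone: reference disc.
- label_roll: Bystander, leave alone: roll of labels.
Things that resemble listed ones, but are neither listed nor needed, are in the scene too. Of the things that look like the weight_block, take the one that is farthest from the robot's base at the start.

How it is judged:
By the outcome, as a careful person would: the job done as asked, in the order asked, and still so for the second after the job is handed in, with the robot touching nothing.
It also fails if it takes over 61 s, if anything falls off the work surface, if the arm or the gripper's body presses on something with over 40 N, if the wrist force passes 120 N, or if a joint passes its speed limit or range.

## Robot

A 6-joint arm with a two-finger parallel gripper is mounted at the origin on the work surface; the furniture and walls round the work are solid. World frame = base frame: x ahead of the robot, y to its left, z up, the work surface at z = 0. Lengths are in m, angles in rad, forces in N, time in s.
With the tool pointing down it reaches from about 0.3 to 0.85 m from the base axis. Payload 4.2 kg.
Tool frame: the origin (TCP) lies between the finger pads; the fingertips stand 22 mm ahead of it and the grasp point (between the pads) lies 3 mm ahead of it; z points along the fingers, y is the line along which they close (so a half turn about z gives the same grasp; the last joint's range is limited). The gripper opens to 91 mm and grips with 3 to 60 N. Pads are 32 mm wide; open, the fingers measure 118 mm over their backs; the gripper's body (76 mm by 178 mm) begins 60 mm behind the grasp point.
Start: joints at [1.197, 0.32, 1.565, -0, 1.257, -0.02], TCP at [0.199, 0.539, 0.236] pointing down, gripper open.
Joint ranges: [-3.11, 3.11], [-0.84, 2.01], [0.21, 2.61], [-1.34, 4.49], [0.05, 2.63], [-2.56, 2.56]. Speed limits (rad/s): [2.57, 2.57, 3.14, 3.14, 3.14, 3.14].

## Interface

Orientations are given as a 3x3 rotation matrix whose columns are the frame's x, y, z axes.
In Python, from bench import arm, eyes gives the robot as it stands. The module is installed in compiled form; this text tells all that it offers.
- The arm moves only by the shell command python3 -m pendant 'ROWS' [FORCE]. ROWS is JSON, a list that holds one entry, the list of rows, each a list of 5 numbers: the opening, from -1 (shut) to 1 (fully open), then the shift along the tool's x, y, z in cm, then the turn about the tool's z in rad. In form: [[[hand, tx, ty, tz, yaw], ...]]. A call has 1 to 20 rows; each row is the pose to reach, as a shift and turn from the pose commanded when the call began, along the tool's axes at that moment; what a row does not reach only later rows make up. A row lasts 1/10 s, in which the tool goes at most 50 mm and 8.59 degrees, less where a joint would pass 70% of its speed; a pose out of reach is approached as far as the arm can. A call with a gripper value outside its range is refused whole. The fingers move at their own pace and stop on an object; FORCE is the grip in N (left out, the last holds). Time passes only in rows, so rows that repeat a pose let the fingers close. It gives the time, the measured TCP pose, the force, the opening and the grip force at its end, in the units of the state.
- arm.observe(): the state, without advancing time (a new reading comes with each control period).
- eyes.capture(name): name is "scene" or "side" or "wrist"; returns a dict with "img" (400x640x3 uint8, red, green, blue), "fx", "fy", "cx", "cy" (pixels), "distortion" ([k1, k2, p1, p2, k3] as OpenCV has them; the pictures are not rectified), "pose" (4x4, takes a point from camera to world coordinates); the wrist camera has in their place "hand_eye" (4x4, takes a point from camera to tool coordinates, whose origin is the TCP and whose axes are the flange's). Camera axes: x right, y down, z forward; pixel columns grow to the right and rows downward; lengths in m; the calibration is good to about 2 mm. A picture is of the moment at which its call begins: read the wrist's pose just before it. There is no depth.
- arm.close_job(): hands the job in; it is judged then, once.
The state is a dict: "t": time; "q": joint angles; "qvel": joint speeds; "effort": joint torques, N m; "tcp_pos": TCP position; "ee_rot": TCP orientation; "force": force on the tool from outside, world axes, zero at the start; "ft_torque": the same for the moment, N m; "opening": finger opening in m; "gripper_force": force on a finger pad.
Only numpy, scipy, OpenCV 4.12 (cv2) and the standard library are available. Lean on these libraries where they do the work, as an engineer would, in place of code of your own. Each camera call takes 0.05 s, during which the arm holds its last target. There are 200 camera calls.

## Working session

There is one attempt and no reset: what is moved stays moved. The work goes in short steps, Python scripts to look and compute and a shell command to move; the robot and the scene stay as the last step left them, time stands still between calls to the robot, and variables do not carry over. Pictures are saved under pics/ and viewed, at most 10 in all, crops included, and the job is handed in when it is done.

```bash
mkdir -p pics; python3 - <<'E'
from bench import arm, eyes
import cv2,pickle,numpy as np
s=arm.observe();print(s)
for n in ["scene","side","wrist"]:
    c=eyes.capture(n);pickle.dump(c,open(f"{n}0.pkl","wb"))
    cv2.imwrite(f"pics/{n}0.png",c["img"][:,:,::-1])
    print(n,c["fx"],c["cx"],c["cy"],c["distortion"],np.round(c.get("pose",c.get("hand_eye")),3))
E
```

```text
{'t': 0.0, 'q': array([ 1.19699944e+00,  3.20321277e-01,  1.56568198e+00, -2.05065025e-05,
        1.25741962e+00, -1.99778613e-02]), 'qvel': array([-1.94885222e-03, -4.35240560e-04, -9.48150632e-04,  8.65261249e-04,
       -8.36504956e-05,  2.37452010e-03]), 'effort': array([-6.53723646e-05, -4.12468314e+01, -2.31973654e+01,  7.27739884e-02,
        4.55429172e-02, -1.18541038e-04]), 'tcp_pos': array([0.19904716, 0.53894255, 0.23510224]), 'ee_rot': array([[-9.38058521e-01,  3.46476244e-01, -6.50152406e-04],
       [ 3.46476854e-01,  9.38056961e-01, -1.71097059e-03],
       [ 1.70693273e-05, -1.83025330e-03, -9.99998325e-01]]), 'force': array([-0.79742382,  0.51894062, -0.34224017]), 'ft_torque': array([-0.01533231,  0.01048368, -0.02381731]), 'gripper_force': 0.0, 'opening': 0.09105489464051628}
scene 467.45748388242663 311.11348745137894 194.94699062477176 [0.01855221 0.         0.         0.         0.        ] [[ 8.790e-01 -3.420e-01  3.310e-01 -2.000e-02]
 [-4.770e-01 -6.300e-01  6.140e-01 -8.290e-01]
 [-1.000e-03 -6.970e-01 -7.170e-01  1.044e+00]
 [ 0.000e+00  0.000e+00  0.000e+00  1.000e+00]]
side 389.3890700193828 321.6214667745695 200.39174791504962 [0.01109173 0.         0.         0.         0.        ] [[ 0.987 -0.071  0.145  0.262]
 [-0.161 -0.506  0.847 -0.892]
 [ 0.014 -0.86  -0.511  0.624]
 [ 0.     0.     0.     1.   ]]
wrist 314.8763482408972 320.1092590232661 204.522806834178 [-0.04220149  0.          0.          0.          0.        ] [[-0.    -0.956 -0.294  0.084]
 [ 1.    -0.    -0.     0.001]
 [ 0.    -0.294  0.956 -0.148]
 [ 0.     0.     0.     1.   ]]
```

View pics/scene0.png

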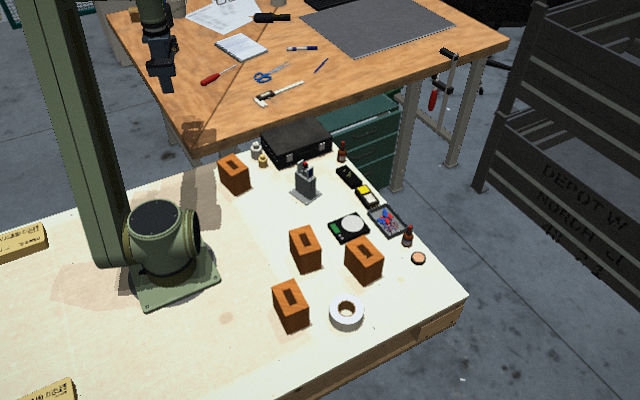

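View pics/side0.png

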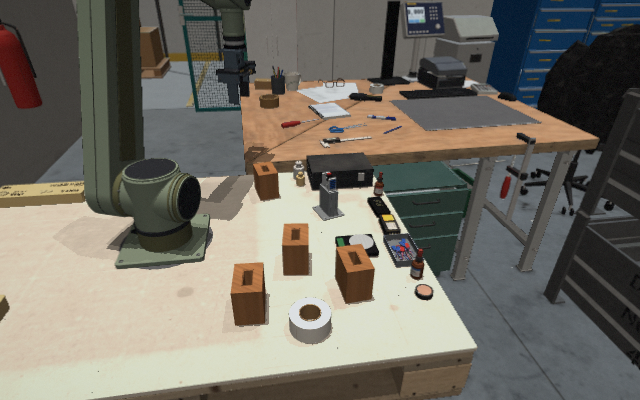

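The scene view shows four wooden blocks, with tops at about (233,165), (303,240), (362,252) and (288,295). The tongs and stand are at (305,180) and the scale pan is at (352,224). Next I'll measure them roughly and take an enlarged crop.

```bash
cat > h.py <<'E'
import cv2,pickle,numpy as np
from bench import arm,eyes
def ray(c,uv,T=None):
    K=np.array([[c["fx"],0,c["cx"]],[0,c["fy"],c["cy"]],[0,0,1]])
    p=cv2.undistortPoints(np.array([[uv]],float),K,np.array(c["distortion"]))[0,0]
    T=c["pose"] if T is None else T
    return T[:3,3],T[:3,:3]@np.array([p[0],p[1],1])
def onz(c,uv,z,T=None):
    o,d=ray(c,uv,T); return (o+d*(z-o[2])/d[2])[:2]
def proj(c,P,T=None):
    T=c["pose"] if T is None else T
    K=np.array([[c["fx"],0,c["cx"]],[0,c["fy"],c["cy"]],[0,0,1]])
    R=T[:3,:3].T
    return cv2.projectPoints(np.atleast_2d(np.array(P,float)),cv2.Rodrigues(R)[0],-R@T[:3,3],K,np.array(c["distortion"]))[0][:,0]
def wrist():
    s=arm.observe();c=eyes.capture("wrist")
    M=np.eye(4);M[:3,:3]=s["ee_rot"];M[:3,3]=s["tcp_pos"]
    return s,c,M@c["hand_eye"]
E
python3 - <<'E'
from h import *
c=pickle.load(open("scene0.pkl","rb"));im=c["img"]
hsv=cv2.cvtColor(im,cv2.COLOR_RGB2HSV)
for n,uv in dict(b1=(233,162),b2=(303,238),b3=(364,251),b4=(289,293)).items():
    p=onz(c,uv,.088);print(n,p.round(3),np.hypot(*p).round(3))
print("pan",onz(c,(352,223),.024).round(3),"tongs cap",onz(c,(307,164),.125).round(3))
w=cv2.resize(im[140:340,200:440],(720,600),interpolation=cv2.INTER_CUBIC)
cv2.imwrite("pics/crop1.png",w[:,:,::-1])
E
```

```text
b1 [0.279 0.227] 0.36
b2 [ 0.328 -0.139] 0.356
b3 [ 0.445 -0.251] 0.511
b4 [ 0.221 -0.27 ] 0.349
pan [ 0.501 -0.111] tongs cap [0.454 0.075]
```

View pics/crop1.png

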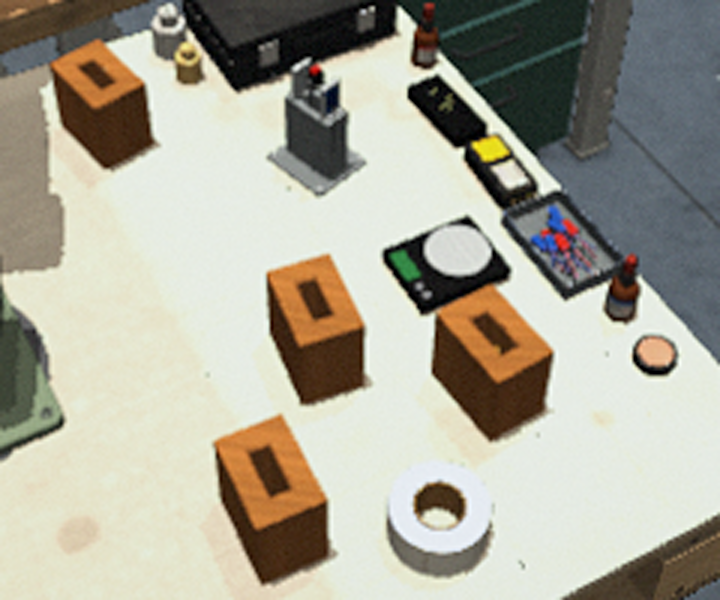

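The block farthest from the base is b3, at scene pixel (364,251): its range is 0.51 m, against about 0.35 m for b1 (233,162), b2 (303,238) and b4 (289,293). The crop confirms it as the one beside the scale, with its pocket visible. I'll move above the tongs for a wrist view.

```bash
python3 -m pendant '[[[1,-4,-3.5,0,0],[1,-8,-7,0,0],[1,-12,-10.5,0,0],[1,-16,-14,0,0],[1,-20,-17.5,0,0],[1,-24,-21,0,0],[1,-28,-24.5,0,0],[1,-32,-28,0,0],[1,-36,-31.5,0,0],[1,-39.8,-34.8,0,0],[1,-39.8,-34.8,0,0],[1,-39.8,-34.8,0,0],[1,-39.8,-34.8,0,0]]]'
python3 - <<'E'
from h import *
c0=pickle.load(open("scene0.pkl","rb"))
for p in [(306.7,204.3),(289.3,192.3),(322,193.3)]: print(onz(c0,p,0.003).round(3))
s,c,T=wrist();pickle.dump((s,c,T),open("w1.pkl","wb"))
cv2.imwrite("pics/w1.png",c["img"][:,:,::-1]);print(s["tcp_pos"],s["ee_rot"].round(3),s["t"],s["force"])
E
```

```text
t: 1.45
tcp_pos: [0.4518, 0.0748, 0.2356]
ee_rot: [[-0.937, 0.348, -0.001], [0.348, 0.937, 0.001], [0.001, 0.0, -1.0]]
force: [0.1, -0.8, 0.6]
opening: 0.0914
gripper_force: 0.0
[0.43  0.034]
[0.407 0.105]
[0.494 0.052]
[0.45177967 0.07477428 0.23562711] [[-0.937  0.348 -0.001]
 [ 0.348  0.937  0.001]
 [ 0.001  0.    -1.   ]] 1.45 [ 0.10232254 -0.77721177  0.6347999 ]
```

View pics/w1.png

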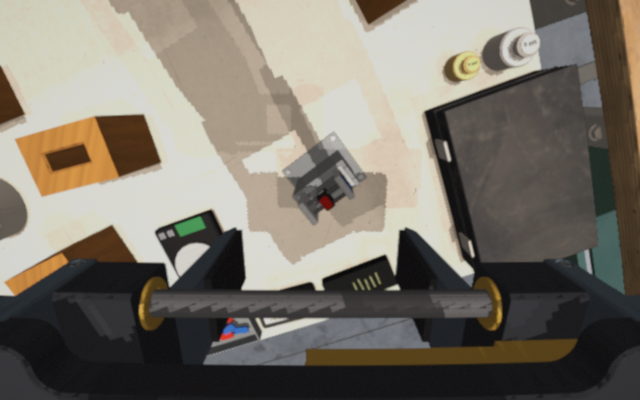

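The wrist view shows the tongs with their red cap at (326,201) and the plates at about (309,212) and (346,180). Now I'll compute the cap position and the jaw axis.

```bash
python3 - <<'E'
from h import *
s,c,T=pickle.load(open("w1.pkl","rb"));im=c["img"];hsv=cv2.cvtColor(im,cv2.COLOR_RGB2HSV)
m=((hsv[...,0]<8)|(hsv[...,0]>172))&(hsv[...,1]>150)&(hsv[...,2]>70);m[:150]=0;m[240:]=0;m[:,:280]=0;m[:,380:]=0
ys,xs=np.nonzero(m);print(len(xs),xs.mean(),ys.mean(),onz(c,(xs.mean(),ys.mean()),.127,T))
a=onz(c,(309,212),.122,T);b=onz(c,(346,180),.122,T);print(a,b,np.degrees(np.arctan2(*(b-a)[::-1])))
w=cv2.resize(im[110:250,250:400],(600,560),interpolation=cv2.INTER_CUBIC)
cv2.imwrite("pics/crop2.png",w[:,:,::-1]);print(s["q"][5])
E
```

```text
114 325.87719298245617 202.31578947368422 [0.44765415 0.08307211]
[0.45225604 0.06573742] [0.43645387 0.10547384] 111.68646977266074
-1.0770342545191514
```

View pics/crop2.png

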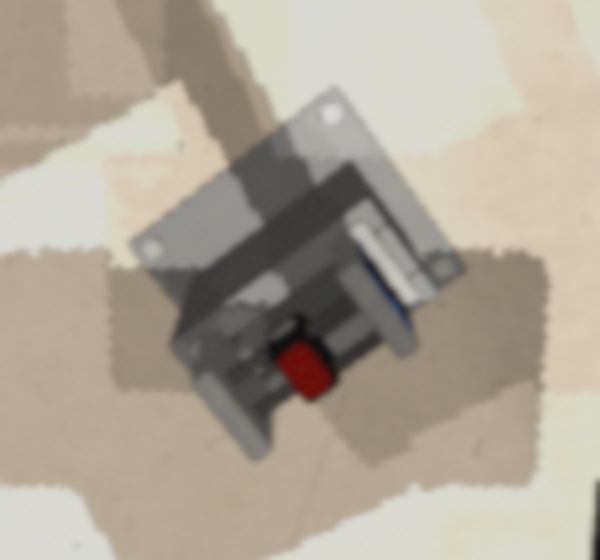

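```bash
python3 - <<'E'
from h import *
s,c,T=pickle.load(open("w1.pkl","rb"))
f=lambda x,y:onz(c,(250+x/4,110+y/4),.122,T)
a,b=f(233,415),f(380,310);print(a,b,(a+b)/2,np.degrees(np.arctan2(*(b-a)[::-1])),np.linalg.norm(b-a))
p,q=f(203,375),f(262,455);print(np.degrees(np.arctan2(*(p-q)[::-1])),np.linalg.norm(p-q))
p,q=f(348,268),f(408,350);print(np.degrees(np.arctan2(*(p-q)[::-1])),np.linalg.norm(p-q))
E
```

```text
[0.45353811 0.06454048] [0.44236016 0.10253068] [0.44794913 0.08353558] 106.39559038647653 0.03960053192133414
-165.87886443468688 0.02249169204246336
-164.1085706327445 0.022389961021689962
```

```bash
python3 -m pendant '[[[1,0.65,0.7,0,-0.13],[1,0.65,0.7,1,-0.26],[1,0.65,0.7,2,-0.39],[1,0.65,0.7,3,-0.52],[1,0.65,0.7,4.0,-0.63],[1,0.65,0.7,4,-0.63],[1,0.65,0.7,4,-0.63]]]'
python3 - <<'E'
from h import *
s,c,T=wrist();im=c["img"];pickle.dump((s,c,T),open("w2.pkl","wb"))
R=s["ee_rot"];print(s["tcp_pos"],np.degrees(np.arctan2(R[1,1],R[0,1])),s["force"])
w=im[60:360,140:500];w=cv2.resize(w,(720,600),interpolation=cv2.INTER_CUBIC)
cv2.imwrite("pics/crop3.png",w[:,:,::-1])
E
```

```text
t: 2.2
tcp_pos: [0.4479, 0.0848, 0.1961]
ee_rot: [[-0.962, -0.272, -0.0], [-0.272, 0.962, 0.0], [0.0, 0.0, -1.0]]
force: [0.2, -0.6, 0.0]
opening: 0.0917
gripper_force: 0.0
[0.44793381 0.08481715 0.19614847] 105.79131303395073 [ 0.15429714 -0.62041061  0.04801071]
```

View pics/crop3.png

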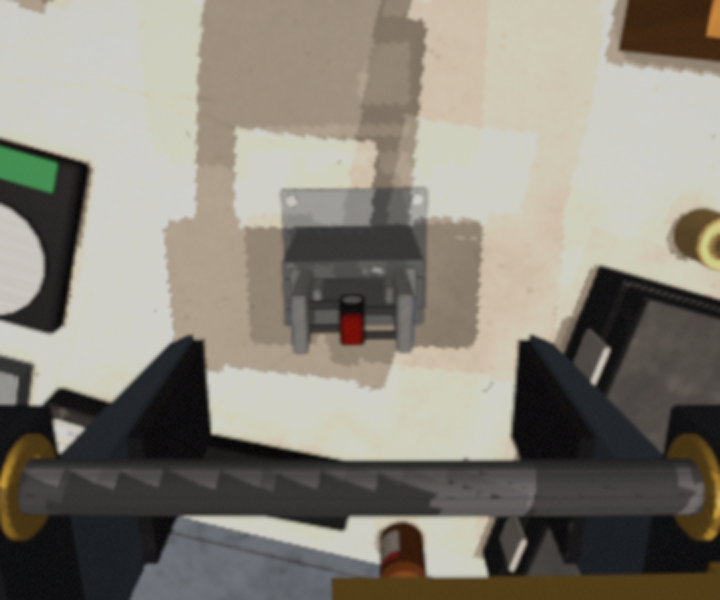

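The tongs now sit square to the fingers: plates at crop (300,310) and (405,310), red cap at (352,325), fingertips at (205,340) and (518,340). Now for the residual offset.

```bash
python3 - <<'E'
from h import *
s,c,T=pickle.load(open("w2.pkl","rb"))
f=lambda x,y,z:onz(c,(140+x/2,60+y/2),z,T)
R=s["ee_rot"];p0=s["tcp_pos"]
for p,z in [((301,349),.122),((404,347),.122),((352,331),.129)]:
    q=f(*p,z)-p0[:2];print((R[:2,:2].T@q*100).round(2))
print(s["q"])
E
```

```text
[-0.94 -2.14]
[-0.86  1.78]
[ 0.06 -0.19]
[ 1.61726324e-01  1.64877453e-01  1.88410444e+00  2.98192773e-04
  1.09266285e+00 -1.68481762e+00]
```

```bash
python3 -m pendant '[[[1,0.15,-0.2,1.5,0],[1,0.15,-0.2,3,0],[1,0.15,-0.2,4.5,0],[1,0.15,-0.2,6,0],[1,0.15,-0.2,7,0],[1,0.15,-0.2,8,0],[1,0.15,-0.2,8.5,0],[1,0.15,-0.2,8.5,0],[1,0.15,-0.2,8.5,0]]]' 
python3 -m pendant '[[[0.1,0,0,0,0],[0.1,0,0,0,0],[0.1,0,0,0,0],[0.1,0,0,0,0]]]' 10
```

```text
t: 3.15
tcp_pos: [0.4478, 0.0816, 0.1113]
ee_rot: [[-0.962, -0.273, 0.001], [-0.273, 0.962, 0.0], [-0.001, -0.0, -1.0]]
force: [-0.3, 0.3, 0.6]
opening: 0.091
gripper_force: 0.0
t: 3.55
tcp_pos: [0.4475, 0.0816, 0.1111]
ee_rot: [[-0.962, -0.273, 0.0], [-0.273, 0.962, 0.0], [-0.0, 0.0, -1.0]]
force: [-0.3, -0.1, 0.3]
opening: 0.0615
gripper_force: 0.0
```

```bash
python3 -m pendant '[[[-0.12,0,0,0,0],[-0.12,0,0,0,0],[-0.12,0,0,0,0],[-0.12,0,0,0,0],[-0.12,0,0,0,0],[-0.12,0,0,0,0]]]' 10
```

```text
t: 4.15
tcp_pos: [0.4475, 0.0816, 0.111]
ee_rot: [[-0.962, -0.273, 0.0], [-0.273, 0.962, 0.0], [-0.0, 0.0, -1.0]]
force: [-0.6, -0.7, 1.1]
opening: 0.0404
gripper_force: 4.9
```

```bash
python3 -m pendant '[[[-0.12,0,0,-0.5,0],[-0.12,0,0,-1.5,0],[-0.12,0,0,-3,0],[-0.12,0,0,-5,0],[-0.12,0,0,-7,0],[-0.12,0,0,-9,0],[-0.12,0,0,-11,0],[-0.12,0,0,-13,0],[-0.12,0,0,-13,0],[-0.12,0,0,-13,0]]]' 10
python3 - <<'E'
from h import *
c=pickle.load(open("scene0.pkl","rb"))
P=[onz(c,(200+x/3,140+y/3),.088) for x,y in [(435,303),(482,290),(552,350),(497,380)]]
print(np.round(P,3))
for i in range(4):
    d=P[(i+1)%4]-P[i];print(np.linalg.norm(d).round(3),np.degrees(np.arctan2(d[1],d[0])).round(1))
print(np.mean(P,0))
E
```

```text
t: 5.15
tcp_pos: [0.4472, 0.0815, 0.241]
ee_rot: [[-0.962, -0.273, 0.001], [-0.273, 0.962, 0.0], [-0.001, 0.0, -1.0]]
force: [0.1, 0.4, -1.5]
opening: 0.0401
gripper_force: 4.6
[[ 0.42  -0.2  ]
 [ 0.463 -0.207]
 [ 0.48  -0.29 ]
 [ 0.422 -0.294]]
0.044 -9.4
0.084 -78.6
0.058 -176.3
0.094 91.7
[ 0.44627169 -0.24757563]
```

```bash
python3 -m pendant '[[[-0.12,0.4,-3,0,0.05],[-0.12,0.8,-7,0,0.1],[-0.12,1.2,-11,0,0.15],[-0.12,1.6,-15,0,0.15],[-0.12,2,-19,0,0.15],[-0.12,2.2,-21,0,0.15],[-0.12,2.2,-21.8,0,0.15],[-0.12,2.2,-21.8,0,0.15],[-0.12,2.2,-21.8,0,0.15]]]' 10
python3 - <<'E'
from h import *
s,c,T=wrist();pickle.dump((s,c,T),open("w3.pkl","wb"))
cv2.imwrite("pics/w3.png",c["img"][:,:,::-1])
print(proj(c,[[.446,-.25,.088],[.501,-.111,.024]],T))
E
```

```text
t: 6.05
tcp_pos: [0.4852, -0.1332, 0.2403]
ee_rot: [[-0.992, -0.126, -0.002], [-0.126, 0.992, 0.001], [0.001, 0.001, -1.0]]
force: [-0.5, 0.2, -0.3]
opening: 0.0404
gripper_force: 4.6
[[201.34245698 141.09963162]
 [335.45872896 196.25283321]]
```

View pics/w3.png

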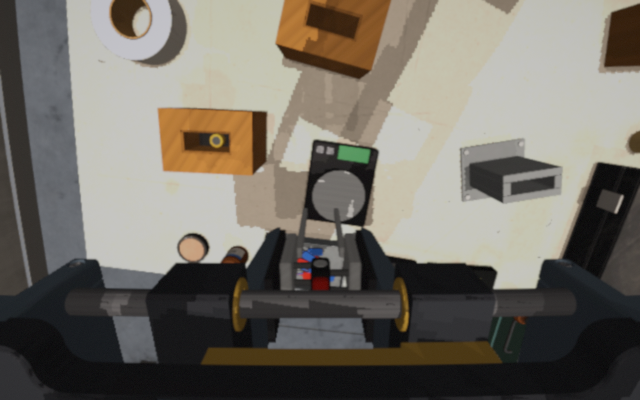

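The wrist view shows the target block's top at about (213,141), its pocket with the brass weight at (217,141), the scale pan at (339,193) and the empty stand's slot at (532,184). Next I'll measure all of these.

```bash
python3 - <<'E'
from h import *
s,c,T=pickle.load(open("w3.pkl","rb"));im=c["img"];hsv=cv2.cvtColor(im,cv2.COLOR_RGB2HSV)
def big(m,x0,y0,x1,y1):
    k=np.zeros(m.shape,np.uint8);k[y0:y1,x0:x1]=m[y0:y1,x0:x1]
    cs=cv2.findContours(k,cv2.RETR_EXTERNAL,cv2.CHAIN_APPROX_NONE)[0]
    return max(cs,key=cv2.contourArea)
def rect(n,cn,z):
    P=np.array([onz(c,p,z,T) for p in cn[:,0].astype(float)])*1000
    r=cv2.minAreaRect(P.astype(np.float32));print(n,np.round(r[0],1),np.round(r[1],1),round(r[2],1))
V=hsv[...,2]
top=(V>130)&(hsv[...,0]>5)&(hsv[...,0]<20)&(hsv[...,1]>150)
cn=big(top.astype(np.uint8),150,95,275,185);rect("top",cn,.088)
k=np.zeros(V.shape,np.uint8);cv2.drawContours(k,[cn],-1,1,-1)
k=cv2.erode(k,np.ones((5,5)))
poc=((V<130)&(k>0)).astype(np.uint8);
br=(hsv[...,0]>18)&(hsv[...,0]<35)&(hsv[...,1]>100)&(V>90)
cb=big(((k>0)&br).astype(np.uint8),175,120,240,160);print("brass px",cv2.minEnclosingCircle(cb))
rect("pocket",big(cv2.morphologyEx(poc,cv2.MORPH_CLOSE,np.ones((9,9))),175,120,240,165),.088)
pan=((hsv[...,1]<40)&(V>85)&(V<190)).astype(np.uint8)
cp=big(pan,305,165,372,240);e=cv2.minEnclosingCircle(cp);print(e,onz(c,e[0],.024,T))
for z in(.022+.012,.052+.012):
    (u,v),_=cv2.minEnclosingCircle(cb);print(z,onz(c,(u,v),z,T).round(4))
for (x0,y0,x1,y1) in [(500,170,565,200)]:
    g=big((V<60).astype(np.uint8),x0,y0,x1,y1);rect("slot",g,.082)
w=np.vstack([cv2.resize(im[95:185,150:275],(500,360)),]);w2=cv2.resize(im[130:210,445:570],(500,320))
cv2.imwrite("pics/crop4.png",np.vstack([w,w2[:240]])[:,:,::-1]) 
R=s["ee_rot"];print(s["tcp_pos"],R.round(4))
E
```

```text
top [ 445.9 -245.4] [59.2 86.6] 4.5
brass px ((215.8333282470703, 140.38888549804688), 7.627622604370117)
pocket [ 445.8 -245.5] [18.5 43.9] 3.6
((338.282470703125, 195.4527130126953), 26.116552352905273) [ 0.49958661 -0.10777569]
0.034 [ 0.451  -0.2531]
0.064 [ 0.4469 -0.2438]
slot [447.9  82.1] [11.4 43. ] 16.5
[ 0.48520408 -0.13316161  0.24026939] [[-0.992  -0.1263 -0.0016]
 [-0.1263  0.992   0.0013]
 [ 0.0014  0.0014 -1.    ]]
```

View pics/crop4.png

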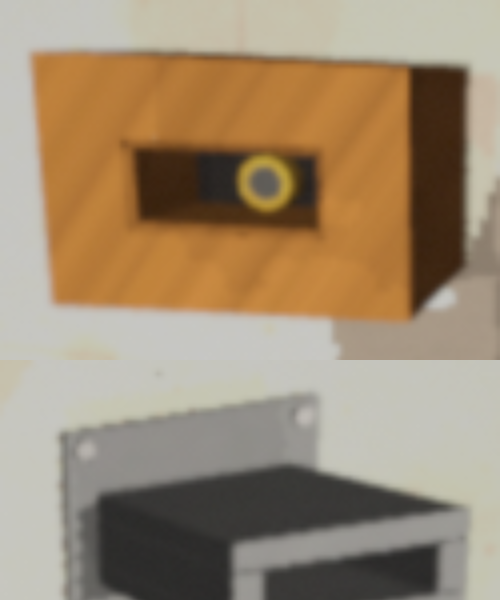

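```bash
python3 -m pendant '[[[-0.12,2,-3.5,0,0.057],[-0.12,3.7,-7,0,0.057],[-0.12,5,-9.5,0,0.057],[-0.12,5.3,-10.6,0,0.057],[-0.12,5.3,-10.6,0,0.057],[-0.12,5.3,-10.6,0,0.057],[-0.12,5.3,-10.6,0,0.057]]]' 10
cat > f.py <<'E'
from h import *
F=[]
for i in range(5):
    F.append(arm.observe()["force"]);eyes.capture("wrist")
s=arm.observe();print("F",np.mean(F,0).round(2),np.std(F,0).round(2),"tip z",round(s["tcp_pos"][2]-.105,4),s["tcp_pos"].round(4),"t",s["t"],"open",s["opening"].round(4),s["gripper_force"],s["ft_torque"].round(3))
E
python3 f.py; python3 -c "
from h import *
c=eyes.capture('side');P=proj(c,[[.446,-.2454,.11]])[0].astype(int);print(P)
w=c['img'][P[1]-75:P[1]+75,P[0]-75:P[0]+75]
cv2.imwrite('pics/s2.png',cv2.resize(w,(600,600))[:,:,::-1])"
```

```text
t: 6.8
tcp_pos: [0.4469, -0.2447, 0.2409]
ee_rot: [[-0.997, -0.071, 0.0], [-0.071, 0.997, 0.001], [-0.0, 0.001, -1.0]]
force: [0.7, 0.0, -0.9]
opening: 0.0404
gripper_force: 4.6
[354 247]Traceback (most recent call last):
  File "f.py", line 5, in <module>
    s=arm.observe();print("F",np.mean(F,0).round(2),np.std(F,0).round(2),"tip z",round(s["tcp_pos"][2]-.105,4),s["tcp_pos"].round(4),"t",s["t"],"open",s["opening"].round(4),s["gripper_force"],s["ft_torque"].round(3))
                                                                                                                                                       ^^^^^^^^^^^^^^^^^^
AttributeError: 'float' object has no attribute 'round'
```

View pics/s2.png

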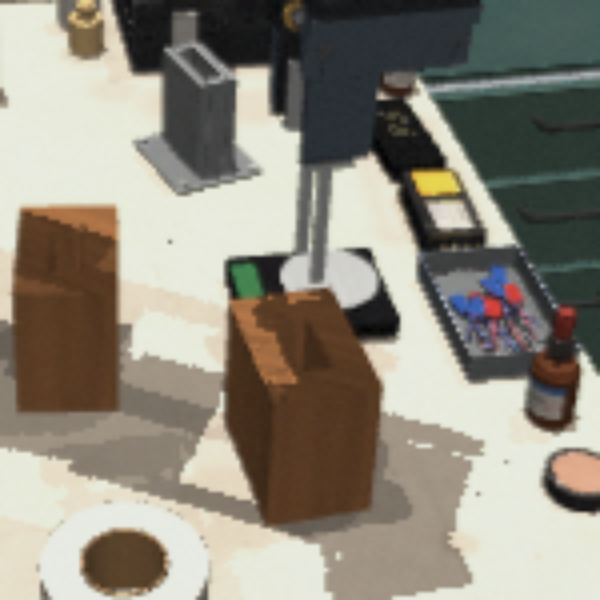

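The side view shows the tongs hanging plumb over the target block's pocket, with the tips ending at about (315,285) in the crop. Now I'll enter the mouth gently.

```bash
sed -i 's/s\["opening"\].round(4)/round(s["opening"],4)/' f.py; python3 f.py; python3 -m pendant '[[[-0.12,0.1,-0.05,1,0],[-0.12,0.1,-0.05,2,0],[-0.12,0.1,-0.05,3,0],[-0.12,0.1,-0.05,4,0],[-0.12,0.1,-0.05,4.5,0],[-0.12,0.1,-0.05,5,0],[-0.12,0.1,-0.05,5.5,0],[-0.12,0.1,-0.05,6,0],[-0.12,0.1,-0.05,6.5,0],[-0.12,0.1,-0.05,7,0],[-0.12,0.1,-0.05,7,0]]]' 10; python3 f.py
```

```text
F [-0.17  0.12 -0.84] [0.24 0.38 0.58] tip z 0.1359 [ 0.4465 -0.246   0.2409] t 7.35 open 0.0402 4.554637223482132 [0.035 0.023 0.035]
t: 8.45
tcp_pos: [0.4451, -0.2464, 0.1702]
ee_rot: [[-0.998, -0.069, -0.001], [-0.069, 0.998, 0.001], [0.001, 0.001, -1.0]]
force: [-0.7, 0.4, -1.0]
opening: 0.0403
gripper_force: 4.6
F [ 0.06 -0.04 -0.81] [0.51 0.4  0.48] tip z 0.0662 [ 0.4457 -0.2467  0.1712] t 8.7 open 0.0401 4.554643034934998 [ 0.009  0.031 -0.033]
```

```bash
python3 -m pendant '[[[-0.12,0,0.1,0.15,0],[-0.12,0,0.1,0.3,0],[-0.12,0,0.1,0.45,0],[-0.12,0,0.1,0.6,0],[-0.12,0,0.1,0.6,0]]]' 10; python3 f.py;
```

```text
t: 9.2
tcp_pos: [0.4453, -0.2455, 0.1646]
ee_rot: [[-0.998, -0.069, -0.0], [-0.069, 0.998, 0.0], [0.0, 0.0, -1.0]]
force: [0.2, -0.3, -0.8]
opening: 0.0403
gripper_force: 4.6
F [ 0.22 -0.15 -0.96] [0.49 0.5  0.22] tip z 0.06 [ 0.4455 -0.2456  0.165 ] t 9.45 open 0.0402 4.554576873779297 [0.026 0.001 0.042]
```

```bash
python3 -m pendant '[[[-0.12,0,0,0.15,0],[-0.12,0,0,0.3,0],[-0.12,0,0,0.3,0]]]' 10; python3 f.py;
```

```text
t: 9.75
tcp_pos: [0.4453, -0.2455, 0.1616]
ee_rot: [[-0.998, -0.069, -0.0], [-0.069, 0.998, 0.0], [0.0, 0.0, -1.0]]
force: [-0.8, 0.9, -1.1]
opening: 0.0401
gripper_force: 4.6
F [-0.09  0.22 -1.18] [0.58 0.33 0.27] tip z 0.0569 [ 0.4455 -0.2456  0.1619] t 10.0 open 0.0402 4.554681479930878 [ 0.076  0.029 -0.012]
```

```bash
python3 -m pendant '[[[-0.12,0,0,0.15,0],[-0.12,0,0,0.2,0],[-0.12,0,0,0.2,0]]]' 10; python3 f.py;
```

```text
t: 10.3
tcp_pos: [0.4454, -0.2455, 0.1598]
ee_rot: [[-0.998, -0.069, -0.0], [-0.069, 0.998, 0.0], [0.0, 0.0, -1.0]]
force: [-0.3, -0.2, -1.0]
opening: 0.0397
gripper_force: 4.6
F [ 0.18 -0.14 -0.94] [0.26 0.18 0.11] tip z 0.0549 [ 0.4455 -0.2456  0.1599] t 10.55 open 0.0402 4.554716572165489 [ 0.073 -0.012  0.034]
```

```bash
python3 -m pendant '[[[-0.12,0,0,0.15,0],[-0.12,0,0,0.2,0],[-0.12,0,0,0.2,0]]]' 10; python3 f.py;
```

```text
t: 10.85
tcp_pos: [0.4454, -0.2455, 0.1578]
ee_rot: [[-0.998, -0.069, -0.0], [-0.069, 0.998, 0.0], [0.0, 0.0, -1.0]]
force: [-0.3, 0.4, -0.8]
opening: 0.04
gripper_force: 4.6
F [ 0.14 -0.35 -1.08] [0.3  0.71 0.28] tip z 0.0529 [ 0.4455 -0.2456  0.1579] t 11.1 open 0.0402 4.55457977950573 [ 0.037 -0.006 -0.004]
```

```bash
python3 -m pendant '[[[-0.12,0,0,0.15,0],[-0.12,0,0,0.2,0],[-0.12,0,0,0.2,0]]]' 10; python3 f.py;
```

```text
t: 11.4
tcp_pos: [0.4454, -0.2455, 0.1558]
ee_rot: [[-0.998, -0.069, -0.0], [-0.069, 0.998, 0.0], [0.0, 0.0, -1.0]]
force: [-1.4, -0.1, -1.6]
opening: 0.0401
gripper_force: 4.6
F [-0.28  0.36 -1.03] [0.65 0.47 0.43] tip z 0.0509 [ 0.4455 -0.2456  0.1559] t 11.65 open 0.0401 4.55463208258152 [ 0.016  0.038 -0.015]
```

```bash
python3 -m pendant '[[[-0.12,0,0,0.15,0],[-0.12,0,0,0.2,0],[-0.12,0,0,0.2,0]]]' 10; python3 f.py;
```

```text
t: 11.95
tcp_pos: [0.4453, -0.2455, 0.1538]
ee_rot: [[-0.998, -0.069, -0.0], [-0.069, 0.998, 0.0], [0.0, 0.0, -1.0]]
force: [-1.1, -0.7, -0.5]
opening: 0.0404
gripper_force: 4.6
F [-0.27  0.05 -1.15] [0.48 0.44 0.47] tip z 0.0489 [ 0.4455 -0.2456  0.1539] t 12.2 open 0.0404 4.5546188950538635 [ 0.034 -0.005  0.044]
```

```bash
python3 -m pendant '[[[-0.12,0,0,0.15,0],[-0.12,0,0,0.2,0],[-0.12,0,0,0.2,0]]]' 10; python3 f.py;
```

```text
t: 12.5
tcp_pos: [0.4454, -0.2455, 0.1518]
ee_rot: [[-0.998, -0.069, -0.0], [-0.069, 0.998, 0.0], [0.0, 0.0, -1.0]]
force: [-0.9, 0.0, -1.1]
opening: 0.0402
gripper_force: 4.6
F [-0.16  0.22 -0.85] [0.56 0.51 0.66] tip z 0.0469 [ 0.4455 -0.2456  0.1519] t 12.75 open 0.0401 4.5546553283929825 [0.082 0.006 0.024]
```

```bash
python3 -m pendant '[[[-0.12,0,0,0.15,0],[-0.12,0,0,0.2,0],[-0.12,0,0,0.2,0]]]' 10; python3 f.py;
```

```text
t: 13.05
tcp_pos: [0.4456, -0.2457, 0.15]
ee_rot: [[-0.998, -0.069, 0.0], [-0.069, 0.998, -0.0], [-0.0, -0.0, -1.0]]
force: [-0.8, -0.4, 1.4]
opening: 0.0402
gripper_force: 4.5
F [-0.44 -0.21  1.05] [0.61 0.28 0.26] tip z 0.045 [ 0.4455 -0.2456  0.15  ] t 13.3 open 0.0399 4.533063545823097 [ 0.007 -0.094 -0.004]
```

```bash
python3 -m pendant '[[[-0.12,0,0,0.1,0],[-0.12,0,0,0.15,0],[-0.12,0,0,0.15,0]]]' 10; python3 f.py;
```

```text
t: 13.6
tcp_pos: [0.4456, -0.2457, 0.1485]
ee_rot: [[-0.998, -0.069, 0.0], [-0.069, 0.998, -0.0], [-0.0, -0.0, -1.0]]
force: [-0.1, -0.2, 2.2]
opening: 0.0402
gripper_force: 4.6
F [-0.13 -0.35  2.04] [0.25 0.43 0.39] tip z 0.0435 [ 0.4456 -0.2456  0.1485] t 13.85 open 0.0403 4.5586129277944565 [ 0.005  0.033 -0.02 ]
```

Contact is at a tip height of about 0.0465 (force went from -1.0 to +1.05 to +2.0 N). I'll back off to a light rest, shift 1.5 mm toward the weight's seen x, and squeeze gently.

```bash
python3 -m pendant '[[[-0.12,-0.15,0,-0.2,0],[-0.12,-0.15,0,-0.2,0],[-0.16,-0.15,0,-0.2,0],[-0.2,-0.15,0,-0.2,0],[-0.23,-0.15,0,-0.2,0],[-0.26,-0.15,0,-0.2,0],[-0.28,-0.15,0,-0.2,0],[-0.28,-0.15,0,-0.2,0]]]' 18; python3 f.py;
```

```text
t: 14.65
tcp_pos: [0.4469, -0.2455, 0.1504]
ee_rot: [[-0.998, -0.069, 0.0], [-0.069, 0.998, 0.0], [-0.0, 0.0, -1.0]]
force: [-0.2, -0.9, 0.1]
opening: 0.0331
gripper_force: 10.4
F [ 0.39 -0.31  0.46] [0.39 0.35 0.39] tip z 0.0454 [ 0.4469 -0.2455  0.1504] t 14.9 open 0.033 10.362267941236496 [-0.072 -0.004 -0.02 ]
```

```bash
python3 -m pendant '[[[-0.3,0,0,0,0],[-0.32,0,0,0,0],[-0.34,0,0,0,0],[-0.36,0,0,0,0],[-0.4,0,0,0,0],[-0.4,0,0,0,0],[-0.4,0,0,0,0]]]' 18; python3 f.py;
```

```text
t: 15.6
tcp_pos: [0.4469, -0.2455, 0.1504]
ee_rot: [[-0.998, -0.069, 0.0], [-0.069, 0.998, 0.0], [-0.0, 0.0, -1.0]]
force: [0.4, -0.2, 0.4]
opening: 0.0306
gripper_force: 18.0
F [0.38 0.17 0.52] [0.23 0.32 0.29] tip z 0.0454 [ 0.447  -0.2455  0.1504] t 15.85 open 0.031 18.000454902648926 [-0.072 -0.065  0.039]
```

```bash
python3 -m pendant '[[[-0.4,0,0,-0.3,0],[-0.4,0,0,-0.8,0],[-0.4,0,0,-1.5,0],[-0.4,0,0,-2.5,0],[-0.4,0,0,-3.5,0],[-0.4,0,0,-4.5,0],[-0.4,0,0,-5.5,0],[-0.4,0,0,-6.5,0],[-0.4,0,0,-7.5,0],[-0.4,0,0,-8,0],[-0.4,0,0,-8,0],[-0.4,0,0,-8,0]]]' 18; python3 f.py; python3 -c "
from h import *
cs=eyes.capture('side');cc=eyes.capture('scene');pickle.dump((cs,cc),open('l.pkl','wb'))
s=arm.observe();p=s['tcp_pos'];t=np.array([p[0],p[1],p[2]-.105+.008])
w=[]
for c in(cs,cc):
    P=proj(c,[t])[0].astype(int);print(P)
    w.append(cv2.resize(c['img'][P[1]-30:P[1]+20,P[0]-25:P[0]+25],(400,400),interpolation=cv2.INTER_CUBIC))
cv2.imwrite('pics/l.png',np.hstack(w)[:,:,::-1])"
```

```text
t: 17.05
tcp_pos: [0.4468, -0.2454, 0.2302]
ee_rot: [[-0.998, -0.069, -0.0], [-0.069, 0.998, 0.0], [0.0, 0.0, -1.0]]
force: [-0.5, -0.0, -0.5]
opening: 0.031
gripper_force: 18.0
F [-0.02 -0.14 -1.25] [0.34 0.19 0.54] tip z 0.125 [ 0.4468 -0.2454  0.23  ] t 17.3 open 0.0307 17.997066378593445 [ 0.097  0.005 -0.049]
[355 238]
[364 238]
```

View pics/l.png

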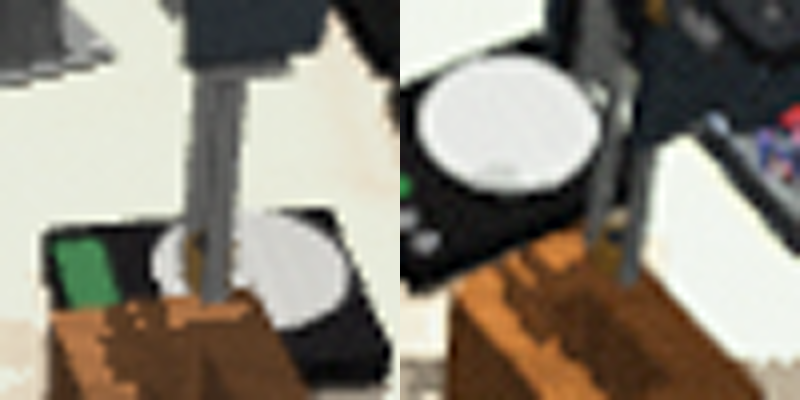

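The crops show the brass between the tips' lower ends, held about centrally and clear of the block (left view (195,265), right view (605,260)). Next I'll go over the pan and descend part way.

```bash
python3 -m pendant '[[[-0.4,-0.7,1.5,0,0],[-0.4,-2,4,0,0],[-0.4,-3.5,7,0,0],[-0.4,-5,10,0,0],[-0.4,-6,12.4,0,0],[-0.4,-6.2,13.1,0,0],[-0.4,-6.2,13.1,0,0],[-0.4,-6.2,13.1,1.5,0],[-0.4,-6.2,13.1,3.5,0],[-0.4,-6.2,13.1,5.5,0],[-0.4,-6.2,13.1,7,0],[-0.4,-6.2,13.1,8,0],[-0.4,-6.2,13.1,8.8,0],[-0.4,-6.2,13.1,8.8,0],[-0.4,-6.2,13.1,8.8,0]]]' 18; python3 f.py
```

```text
t: 18.9
tcp_pos: [0.5001, -0.1109, 0.1429]
ee_rot: [[-0.998, -0.069, 0.001], [-0.069, 0.998, -0.0], [-0.001, -0.0, -1.0]]
force: [0.3, -0.1, -2.0]
opening: 0.031
gripper_force: 18.0
F [ 0.43 -0.5  -1.37] [0.47 0.43 0.62] tip z 0.038 [ 0.5001 -0.1105  0.143 ] t 19.15 open 0.0308 17.997126281261444 [ 0.05  -0.016 -0.012]
```

```bash
python3 -m pendant '[[[-0.4,0,0,0.3,0],[-0.4,0,0,0.6,0],[-0.4,0,0,0.9,0],[-0.4,0,0,1.1,0],[-0.4,0,0,1.1,0]]]' 18; python3 f.py
```

```text
t: 19.65
tcp_pos: [0.4994, -0.1104, 0.1309]
ee_rot: [[-0.998, -0.069, -0.001], [-0.069, 0.998, 0.0], [0.001, 0.0, -1.0]]
force: [0.3, 0.3, -1.0]
opening: 0.0307
gripper_force: 18.0
F [ 0.14 -0.1  -0.98] [0.47 0.36 0.23] tip z 0.0265 [ 0.4998 -0.1105  0.1315] t 19.9 open 0.0307 17.997021675109863 [ 0.014  0.02  -0.   ]
```

```bash
python3 -m pendant '[[[-0.4,0,0,0.05,0],[-0.4,0,0,0.1,0],[-0.4,0,0,0.1,0]]]' 18; python3 f.py
```

```text
t: 20.2
tcp_pos: [0.4997, -0.1105, 0.1304]
ee_rot: [[-0.998, -0.069, -0.0], [-0.069, 0.998, 0.0], [0.0, 0.0, -1.0]]
force: [0.5, -1.1, -1.7]
opening: 0.0309
gripper_force: 18.0
F [-0.21 -0.08 -0.96] [0.58 0.52 0.82] tip z 0.0254 [ 0.4997 -0.1105  0.1304] t 20.45 open 0.0309 17.997100353240967 [ 0.037 -0.004 -0.025]
```

```bash
python3 -m pendant '[[[-0.4,0,0,0.05,0],[-0.4,0,0,0.1,0],[-0.4,0,0,0.1,0]]]' 18; python3 f.py
```

```text
t: 20.75
tcp_pos: [0.4997, -0.1105, 0.1294]
ee_rot: [[-0.998, -0.069, -0.0], [-0.069, 0.998, 0.0], [0.0, 0.0, -1.0]]
force: [0.3, 0.3, -1.9]
opening: 0.031
gripper_force: 18.0
F [ 0.41  0.38 -1.35] [0.37 0.37 0.32] tip z 0.0244 [ 0.4998 -0.1105  0.1294] t 21.0 open 0.0309 17.996996641159058 [ 0.019 -0.004 -0.031]
```

```bash
python3 -m pendant '[[[-0.4,0,0,0.05,0],[-0.4,0,0,0.05,0]]]' 18; python3 f.py
```

```text
t: 21.2
tcp_pos: [0.4998, -0.1105, 0.1289]
ee_rot: [[-0.998, -0.069, 0.0], [-0.069, 0.998, 0.0], [-0.0, 0.0, -1.0]]
force: [-0.5, 0.0, -0.8]
opening: 0.0309
gripper_force: 18.0
F [-0.07 -0.24 -1.18] [0.33 0.57 0.28] tip z 0.0239 [ 0.4997 -0.1105  0.1289] t 21.45 open 0.0307 17.9973167181015 [0.031 0.089 0.076]
```

```bash
python3 -m pendant '[[[-0.4,0,0,0.05,0],[-0.4,0,0,0.05,0]]]' 18; python3 f.py
```

```text
t: 21.65
tcp_pos: [0.4998, -0.1105, 0.1285]
ee_rot: [[-0.998, -0.069, 0.0], [-0.069, 0.998, 0.0], [-0.0, 0.0, -1.0]]
force: [-1.3, 0.6, -0.5]
opening: 0.0309
gripper_force: 18.0
F [-0.5   0.51  0.2 ] [0.45 0.45 0.41] tip z 0.0235 [ 0.4998 -0.1105  0.1285] t 21.9 open 0.0308 18.00036907196045 [ 0.104  0.084 -0.008]
```

The tips touched the pan with about +1.2 N. Now I'll open slowly to the carry width.

```bash
python3 -m pendant '[[[-0.32,0,0,0,0],[-0.3,0,0,0,0],[-0.28,0,0,0,0],[-0.26,0,0,0,0],[-0.23,0,0,0,0],[-0.2,0,0,0,0],[-0.16,0,0,0,0],[-0.12,0,0,0,0],[-0.1,0,0,0,0],[-0.1,0,0,0,0],[-0.1,0,0,0,0]]]' 18; python3 f.py
```

```text
t: 23.0
tcp_pos: [0.4997, -0.1105, 0.1284]
ee_rot: [[-0.998, -0.069, 0.0], [-0.069, 0.998, 0.0], [-0.0, 0.0, -1.0]]
force: [0.5, 0.5, 1.4]
opening: 0.041
gripper_force: 3.5
F [0.32 0.07 0.71] [0.43 0.49 0.39] tip z 0.0234 [ 0.4997 -0.1105  0.1284] t 23.25 open 0.0411 3.4582696482539177 [ 0.087  0.041 -0.009]
```

```bash
python3 -m pendant '[[[-0.12,0,0,-0.3,0],[-0.12,0,0,-0.8,0],[-0.12,0,0,-1.6,0],[-0.12,0,0,-3,0],[-0.12,0,0,-5,0],[-0.12,0,0,-7,0],[-0.12,0,0,-9,0],[-0.12,0,0,-11,0],[-0.12,0,0,-12,0],[-0.12,0,0,-12,0]]]' 10; python3 f.py; python3 - <<'E'
from h import *
s,c,T=wrist();pickle.dump((s,c,T),open("w5.pkl","wb"))
for n,cc,TT in [("side",eyes.capture("side"),None),("scene",eyes.capture("scene"),None),("wrist",c,T)]:
    hsv=cv2.cvtColor(cc["img"],cv2.COLOR_RGB2HSV)
    P=proj(cc,[[.5,-.11,.03]],TT)[0];u,v=P.astype(int)
    m=(hsv[...,0]>12)&(hsv[...,0]<35)&(hsv[...,1]>90)
    k=np.zeros_like(m);k[v-18:v+19,u-25:u+26]=m[v-18:v+19,u-25:u+26]
    ys,xs=np.nonzero(k)
    print(n,P.round(1),len(xs))
    if len(xs): print(xs.min(),xs.max(),ys.min(),ys.max(),onz(cc,(xs.mean(),ys.mean()),.03,TT).round(4))
    if n!="wrist" and len(xs):
        y0,x0=max(ys.min()-3,0),xs.min()-3
        print("\n".join("".join("#" if k[y,x] else "." for x in range(x0,xs.max()+4)) for y in range(y0,ys.max()+4)))
E
```

```text
t: 24.25
tcp_pos: [0.5005, -0.1107, 0.2501]
ee_rot: [[-0.998, -0.069, 0.003], [-0.069, 0.998, -0.001], [-0.003, -0.001, -1.0]]
force: [-0.1, 0.4, -0.5]
opening: 0.0402
gripper_force: 4.5
F [ 0.47  0.13 -1.05] [0.33 0.2  0.5 ] tip z 0.1423 [ 0.4991 -0.1104  0.2473] t 24.5 open 0.0401 4.472536593675613 [ 0.028 -0.01  -0.021]
side [361.  238.6] 359
336 385 220 256 [ 0.4666 -0.152 ]
........................................................
........................................................
........................................................
..................................................###...
........................................................
........................................................
........................................................
........................................................
........................................................
........................................................
........................................................
........................................................
..................................
[... 2565 characters left out ...]
................
...###..........................
................................
................................
................................
................................
................................
................................
................................
...........#....................
................................
..............#.#...............
.............####...............
............######..............
..........#########.............
......##############............
....#################...........
................................
................................
................................
wrist [319.1 182. ] 90
315 325 176 188 [ 0.5002 -0.109 ]
```

The weight stands alone on the pan at about (0.500,-0.109). Now the tongs go back to the stand.

```bash
python3 -m pendant '[[[-0.12,0.5,2.5,0,-0.05],[-0.12,1.2,6,0,-0.1],[-0.12,2,10,0,-0.15],[-0.12,2.8,14,0,-0.207],[-0.12,3.5,17.5,0,-0.207],[-0.12,3.8,19.1,0,-0.207],[-0.12,3.9,19.5,0,-0.207],[-0.12,3.9,19.5,0,-0.207],[-0.12,3.9,19.5,0,-0.207],[-0.12,3.9,19.5,0,-0.207]]]' 10; python3 f.py
```

```text
t: 25.65
tcp_pos: [0.4477, 0.0804, 0.2484]
ee_rot: [[-0.962, -0.271, -0.0], [-0.271, 0.962, -0.0], [0.0, -0.0, -1.0]]
force: [0.2, -0.5, -0.1]
opening: 0.0403
gripper_force: 4.5
F [ 0.07 -0.11 -0.99] [0.48 0.37 0.58] tip z 0.1434 [0.4475 0.0809 0.2484] t 25.9 open 0.0402 4.472495466470718 [ 0.027 -0.003  0.043]
```

```bash
python3 -m pendant '[[[-0.12,0,0.08,1.5,0],[-0.12,0,0.08,3.5,0],[-0.12,0,0.08,5,0],[-0.12,0,0.08,5.8,0],[-0.12,0,0.08,6.3,0],[-0.12,0,0.08,6.8,0],[-0.12,0,0.08,7.2,0],[-0.12,0,0.08,7.2,0]]]' 10; python3 f.py
```

```text
t: 26.7
tcp_pos: [0.447, 0.0821, 0.1763]
ee_rot: [[-0.962, -0.273, -0.0], [-0.273, 0.962, 0.0], [0.0, 0.0, -1.0]]
force: [-0.6, 0.2, -1.3]
opening: 0.0403
gripper_force: 4.5
F [-0.28 -0.07 -1.02] [0.36 0.41 0.27] tip z 0.0718 [0.4474 0.0821 0.1768] t 26.95 open 0.0406 4.472566545009613 [ 0.064 -0.003 -0.038]
```

```bash
python3 -m pendant '[[[-0.12,0,0,0.8,0],[-0.12,0,0,1.6,0],[-0.12,0,0,2.4,0],[-0.12,0,0,3.2,0],[-0.12,0,0,4,0],[-0.12,0,0,4.8,0],[-0.12,0,0,5.5,0],[-0.12,0,0,6,0],[-0.12,0,0,6.2,0],[-0.12,0,0,6.2,0]]]' 10; python3 f.py
```

```text
t: 27.95
tcp_pos: [0.4471, 0.0821, 0.1142]
ee_rot: [[-0.962, -0.273, -0.0], [-0.273, 0.962, 0.0], [0.0, 0.0, -1.0]]
force: [0.5, -0.8, -0.7]
opening: 0.0401
gripper_force: 4.5
F [ 0.01 -0.2  -0.5 ] [0.29 0.62 0.36] tip z 0.0098 [0.4474 0.0822 0.1148] t 28.2 open 0.0398 4.472518935799599 [ 0.036  0.022 -0.051]
```

Inside the slot with no resistance. I'll lower until it seats.

```bash
python3 -m pendant '[[[-0.12,0,0,0.1,0],[-0.12,0,0,0.2,0],[-0.12,0,0,0.3,0],[-0.12,0,0,0.3,0]]]' 10; python3 f.py
```

```text
t: 28.6
tcp_pos: [0.447, 0.0821, 0.1113]
ee_rot: [[-0.962, -0.273, -0.0], [-0.273, 0.962, 0.0], [0.0, 0.0, -1.0]]
force: [-0.4, 0.4, -1.2]
opening: 0.04
gripper_force: 4.5
F [-0.21  0.1  -0.93] [0.45 0.67 0.45] tip z 0.0065 [0.4472 0.0821 0.1115] t 28.85 open 0.0405 4.472513794898987 [ 0.064  0.014 -0.055]
```

```bash
python3 -m pendant '[[[-0.12,0,0,0.05,0],[-0.12,0,0,0.05,0]]]' 10; python3 f.py
```

```text
t: 29.05
tcp_pos: [0.4472, 0.0821, 0.111]
ee_rot: [[-0.962, -0.273, 0.0], [-0.273, 0.962, 0.0], [-0.0, 0.0, -1.0]]
force: [-0.3, -0.1, 0.6]
opening: 0.0403
gripper_force: 4.5
F [ 0.25 -0.13  0.12] [0.41 0.57 0.31] tip z 0.006 [0.4472 0.0821 0.111 ] t 29.3 open 0.0401 4.457009732723236 [ 0.057  0.058 -0.002]
```

Seated: about +1.1 N at tip height 0.006. Now release slowly and withdraw.

```bash
python3 -m pendant '[[[-0.08,0,0,0,0],[-0.04,0,0,0,0],[0,0,0,0,0],[0.05,0,0,0,0],[0.2,0,0,0,0],[0.5,0,0,0,0],[1,0,0,0,0],[1,0,0,0,0],[1,0,0,0,0],[1,0,0,0,0],[1,0,0,0,0]]]' 10; python3 f.py
python3 -m pendant '[[[1,0,0,-0.5,0],[1,0,0,-1.5,0],[1,0,0,-3,0],[1,0,0,-5,0],[1,0,0,-7,0],[1,0,0,-9,0],[1,0,0,-11,0],[1,0,0,-12.5,0],[1,0,0,-12.5,0],[1,0,0,-12.5,0]]]' 10
python3 - <<'E'
from h import *
s,c,T=wrist();im=c["img"];hsv=cv2.cvtColor(im,cv2.COLOR_RGB2HSV)
P=proj(c,[[.4475,.082,.129],[.4475,.082,.122]],T);print("expect",P)
u,v=P[0].astype(int)
m=((hsv[...,0]<8)|(hsv[...,0]>172))&(hsv[...,1]>150)&(hsv[...,2]>60)
k=np.zeros_like(m);k[v-30:v+30,u-30:u+30]=m[v-30:v+30,u-30:u+30];ys,xs=np.nonzero(k)
print(len(xs),xs.mean(),ys.mean(),onz(c,(xs.mean(),ys.mean()),.127,T))
sc=eyes.capture("scene");h=cv2.cvtColor(sc["img"],cv2.COLOR_RGB2HSV)
m=((h[...,0]<8)|(h[...,0]>172))&(h[...,1]>150)&(h[...,2]>60)
for n,i in(("before",pickle.load(open("scene0.pkl","rb"))["img"]),("after",sc["img"])):
    h=cv2.cvtColor(i,cv2.COLOR_RGB2HSV);m=((h[...,0]<8)|(h[...,0]>172))&(h[...,1]>120)&(h[...,2]>60)
    ys,xs=np.nonzero(m[150:180,290:325]);print(n,len(xs),xs.mean()+290,ys.mean()+150)
    b=(h[...,0]>12)&(h[...,0]<35)&(h[...,1]>80);ys,xs=np.nonzero(b[210:232,340:365]);print(len(xs),xs.mean()+340 if len(xs) else 0,ys.mean()+210 if len(xs) else 0)
E
```

```text
t: 30.4
tcp_pos: [0.4471, 0.0821, 0.1109]
ee_rot: [[-0.962, -0.273, -0.0], [-0.273, 0.962, 0.0], [-0.0, 0.0, -1.0]]
force: [-0.5, -0.1, 0.1]
opening: 0.0913
gripper_force: 0.0
F [-0.26 -0.28  0.05] [0.66 0.47 0.35] tip z 0.0059 [0.4471 0.0821 0.1109] t 30.65 open 0.091 0.0 [0.04  0.028 0.019]
t: 31.65
tcp_pos: [0.447, 0.0821, 0.2362]
ee_rot: [[-0.962, -0.273, 0.001], [-0.273, 0.962, 0.0], [-0.001, -0.0, -1.0]]
force: [-0.6, 0.9, -0.0]
opening: 0.0917
gripper_force: 0.0
expect [[318.53856988 209.73026843]
 [318.57656714 207.24031232]]
115 320.0782608695652 208.95652173913044 [0.44709915 0.08325101]
before 12 304.4166666666667 162.75
1 345.0 231.0
after 9 304.1111111111111 162.88888888888889
16 352.5 222.0
```

The tongs are back in the same place as before, and the weight is standing at the pan's centre. Handing in.

```bash
python3 -c "
from bench import arm
print(arm.close_job())"
```

```text
the job is handed in; nothing more can be done
None
```

The brass weight stands near the centre of the scale's pan, the tongs hang back in their stand, and the job was handed in at about 32 s; the hand-in gave no verdict.

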